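# Press the proud blue plugs home in the cover

## Robot

A 7-joint arm with a two-finger parallel gripper is mounted at the origin on the work surface. World frame = base frame: x ahead of the robot, y to its left, z up, the work surface at z = 0. Lengths are in m, angles in rad, forces in N, time in s.
With the tool pointing down it reaches from about 0.425 to 0.925 m from the base axis. Payload 6.8 kg.
Tool frame: the origin (TCP) lies on the centre line of the jaws, within the pads' length; the fingertips stand 14 mm ahead of it and the grasp point (between the pads) lies 5 mm behind it (r.nose_length is the distance from the TCP to the fingertips, in m); z points along the fingers, y is the direction in which the jaws open and shut (so a half turn about z gives the same grasp; the last joint's range is limited). The gripper opens to 85 mm and grips with 20 to 120 N. Pads are 22 mm wide; open, the fingers measure 114 mm over their backs; the gripper's body (76 mm by 85 mm) begins 54 mm behind the grasp point. The pads swing forward as they close: fully open they stand 13 mm farther back than shut.
Start: joints at [1.042, 0.477, 0.022, 1.555, -0.011, 1.109, -0.083], TCP at [0.276, -0.616, 0.245] pointing down, gripper open.
Joint ranges: [-2.96, 2.96], [-0.34, 2.1], [-1.41, 1.46], [0.24, 2.44], [-1.37, 4.51], [0.17, 1.92], [-2.96, 2.96]. Speed limits (rad/s): [2.39, 2.39, 3.14, 3.14, 3.14, 3.14, 3.14].

## Interface

Orientations are given as a rotation vector (axis times angle).
In Python, from bench import r, imaging, look_for, outline_of gives the robot as it stands. The module is installed in compiled form; this text tells all that it offers.
- The arm moves only by the tool carry_out, never from a script. Its arguments are lists of equal length, an entry for each row: "offset": the shift along the tool's x, y, z as a fraction of full scale, a list of three; "turn": the turn, a rotation vector about the tool's x, y, z as a fraction of full scale, a list of three. A call has 1 to 8 rows; each row is the pose to reach, as a shift and turn from the pose commanded when the call began, along the tool's axes at that moment; what a row does not reach only later rows make up. Full scale, the value 1, is 0.5 m for a shift and 1.5 rad for a turn. A row lasts 1/10 s, in which the tool goes at most 50 mm and 8.59 degrees, less where a joint would pass 70% of its speed; a pose out of reach is approached as far as the arm can. A call with a number of a shift or a turn outside -1 to 1 is refused whole. A call with a gripper value outside its range is refused whole. "hand" is the closure, from 0 (fully open) to 1 (shut), set as the call begins (left out, the last holds). The fingers move at their own pace and stop on an object; "force" is the grip in N (left out, the last holds). Time passes only in rows, so rows that repeat a pose let the fingers close. It gives the time, the measured TCP pose, the force and the opening at its end, in the units of the state.
- r.get_obs(): the state, without advancing time (a new reading comes with each control period).
- imaging.grab_frame(name): name is "side" or "top"; returns a dict with "pixels" (384x512x3 uint8, red, green, blue), "fx", "fy", "cx", "cy" (pixels), "k1" (the pictures are not rectified: a ray, as slopes to the right and down, at radius r is drawn at 1 + k1 r^2 times it, then the intrinsics apply), "R" (3x3) and "t" (3): a world point X has camera coordinates R X + t. Camera axes: x right, y down, z forward; pixel columns grow to the right and rows downward; lengths in m; the calibration is good to about 2 mm. A picture is of the moment at which its call begins. There is no depth.
- r.hand_in(): hands the job in, once; it reports no verdict.
Trained networks look in the newest picture that a camera, given by its name, has taken for a name from the list of things; names that differ only in an ending like _2 or _b are one class to them, and where a whole thing is asked for, a point or a joint stands for the part that bears it (a point fixed in the world has none). Each returns a list of dicts, best first, with "score" (0 to 1); they miss things now and then, are a little off and sometimes report something else, mostly with a low value. They report only what shows in the picture. A call takes as long as a camera call.
- look_for(query, camera): "xyz" ([x, y, z] in m, in the coordinates of the camera as it stood for that picture, good to about 4 mm: the middle of the surface that is visible of it).
- outline_of(query, camera): "region" (384x512 bool, what is visible of it).
The state is a dict: "clock": time; "joints": joint angles; "qvel": joint speeds; "tau": joint torques, N m; "tcp_pos": TCP position; "orientation": TCP orientation; "contact_force": force on the tool from outside, world axes, zero at the start; "moment": the same for the moment, N m; "grip_width": finger opening in m.
Only numpy, scipy, OpenCV 4.12 (cv2) and the standard library are available. Lean on these libraries where they do the work, as an engineer would, in place of code of your own. Each camera call takes 0.05 s, during which the arm holds its last target. There are 200 camera calls.

## Task

Two of the blue push-in plugs in the aluminium cover are still standing proud: press each one gently down with the fingertips until its head lies fully home against the sheet, then take the hand away. Do not touch the yellow locating pins, which must stay standing proud, do not pull any plug up, and leave the bushing, the can and everything else where it is.

Things in the scene. Friction and masses are not known exactly. Their poses are not given: they have to be found in the camera images.
- cover: Folded aluminium cover fixed to the bench, a level box 240 mm (its x) by 360 mm (its y) with 22 mm flanges beyond the two short ends; its flat top is 50 mm above the bench. Origin on the bench under its centre, z up. Its six plugs and pins sit at x = -50 or +50 mm and y = -110, 0 or +110 mm in its frame; which one is in which place changes.
- blue_a: Blue push-in plug: a flat round head 30 mm in diameter and 5 mm thick on an 18 mm shank that slides straight down into a hole in the cover. Origin at the centre of the head's top face. Starts standing proud: head top 69 to 75 mm above the bench. It holds by friction where it is left and slides down under about 4 N, then stops hard when the head's underside lies on the sheet (head top 55 mm above the bench).
- blue_b: Blue push-in plug: a flat round head 30 mm in diameter and 5 mm thick on an 18 mm shank that slides straight down into a hole in the cover. Origin at the centre of the head's top face. Starts standing proud: head top 69 to 75 mm above the bench. It holds by friction where it is left and slides down under about 4 N, then stops hard when the head's underside lies on the sheet (head top 55 mm above the bench).
- blue_c: Blue push-in plug: a flat round head 30 mm in diameter and 5 mm thick on an 18 mm shank that slides straight down into a hole in the cover. Origin at the centre of the head's top face. Already home: head top 55 mm above the bench, resting on the sheet; it goes no further down.
- yellow_a: Yellow push-in locating pin: a flat round head 30 mm in diameter and 5 mm thick on an 18 mm shank that slides straight down into a hole in the cover. Origin at the centre of the head's top face. Stands proud, head top 69 to 75 mm above the bench, and must stay so; it would slide down under about 4 N.
- yellow_b: Yellow push-in locating pin: a flat round head 30 mm in diameter and 5 mm thick on an 18 mm shank that slides straight down into a hole in the cover. Origin at the centre of the head's top face. Stands proud, head top 69 to 75 mm above the bench, and must stay so; it would slide down under about 4 N.
- yellow_c: Yellow push-in locating pin: a flat round head 30 mm in diameter and 5 mm thick on an 18 mm shank that slides straight down into a hole in the cover. Origin at the centre of the head's top face. Stands proud, head top 69 to 75 mm above the bench, and must stay so; it would slide down under about 4 N.
- bushing: Loose brass bushing, 28 mm diameter, 22 mm tall, standing on the cover between the plugs and pins. Origin at the centre of its underside.
- tin: Loose small red can, 34 mm diameter, 40 mm tall, standing on the cover between the plugs and pins. Origin at the centre of its underside.
- bin: Loose yellow open bin 130 x 100 x 60 mm high on the bench to the left of the cover. Origin under its centre.
- screwdriver: Loose screwdriver with a red handle, lying on the bench to the right of the cover.
- rivet_gun: Loose blue plug gun lying on the bench to the right of the cover, about 310 x 190 mm, up to 42 mm high.
- tape_measure: Loose yellow tape measure 65 x 32 x 60 mm high on the bench to the left of the cover. Origin under its centre.

How it is judged:
At the end, for the whole second after the job is handed in: All three blue plugs are home (head top less than 57.5 mm above the bench, 2.5 mm from fully seated), the three yellow pins still stand proud (more than 65.5 mm) and every loose thing is within 10 mm of its start (z of each of blue_a, blue_b, blue_c in the frame of cover below 0.0575 m and z of each of yellow_a, yellow_b, yellow_c in the frame of cover above 0.0655 m and distance of each of bushing, tin, bin, screwdriver, rivet_gun, tape_measure from where it was at the start of the episode below 0.01 m); the robot touches nothing.
It fails at once if a yellow locating pin is pushed or pulled (moves more than 3 mm) or is touched with more than 0.5 N (distance of any of yellow_a, yellow_b, yellow_c from where it was at the start of the episode above 0.003 m or contact force between any of the arm, the fingers and yellow_a above 0.5 N or contact force between any of the arm, the fingers and yellow_b above 0.5 N or contact force between any of the arm, the fingers and yellow_c above 0.5 N).
It fails at once if a blue plug is pulled up out of its hole (head top more than 79 mm above the bench, or the seated one lifted 3 mm) (z of any of blue_a, blue_b in the frame of cover above 0.079 m or z of blue_c in the frame of cover above 0.058 m).
It fails at once if a blue plug or the cover is pressed with more than 40 N (contact force between any of the fingers, the arm and blue_a above 40 N or contact force between any of the fingers, the arm and blue_b above 40 N or contact force between any of the fingers, the arm and blue_c above 40 N or contact force between any of the fingers, the arm and cover above 40 N).
It fails at once if the bushing, tin, bin, screwdriver, rivet gun or tape measure is moved by more than 10 mm (distance of any of bushing, tin, bin, screwdriver, rivet_gun, tape_measure from where it was at the start of the episode above 0.01 m).
It also fails if it takes over 35 s, if anything falls off the work surface, if the arm or the gripper's body presses on something with over 40 N, if the wrist force passes 120 N, or if a joint passes its speed limit or range.

## Working session

There is one attempt and no reset: what is moved stays moved. The work goes in short steps, Python scripts to look and compute and a tool call to move; the robot and the scene stay as the last step left them, time stands still between calls to the robot, and variables do not carry over. Pictures are saved under pics/ and viewed, about 8 in all and at most 12, crops included, and the job is handed in when it is done.

Besides the shell and the picture viewer there is one more tool, called after "Emit:" as a command line: name --argument value ..., lists and objects as JSON in quotes. carry_out: Moves the arm, as the interface text tells. Shift numbers are shares of 0.5 m and turn numbers shares of 1.5 rad, none past 1 either way. Its arguments: {"type":"object","properties":{"offset":{"type":"array","items":{"type":"array","items":{"type":"number","minimum":-1,"maximum":1}}},"turn":{"type":"array","items":{"type":"array","items":{"type":"number","minimum":-1,"maximum":1}}},"hand":{"type":"number"},"force":{"type":"number"}},"required":["offset","turn"]}

```bash
mkdir -p pics
cat > h.py <<'E'
import numpy as np, cv2
from bench import r, imaging, look_for, outline_of
def K(f): return np.array([[f['fx'],0,f['cx']],[0,f['fy'],f['cy']],[0,0,1.]])
def D(f): return np.array([f['k1'],0,0,0,0.])
def proj(f,P):
    return cv2.projectPoints(np.float64(P).reshape(-1,1,3),cv2.Rodrigues(np.array(f['R']))[0],np.float64(f['t']),K(f),D(f))[0].reshape(-1,2)
def atz(f,uv,z):
    n=cv2.undistortPoints(np.float64(uv).reshape(-1,1,2),K(f),D(f)).reshape(-1,2)
    R=np.array(f['R']);t=np.array(f['t']);c=-R.T@t
    d=np.c_[n,np.ones(len(n))]@R
    return c+d*((z-c[2])/d[:,2])[:,None]
def world(f,x): return np.array(f['R']).T@(np.array(x)-np.array(f['t']))
def save(f,n): cv2.imwrite('pics/'+n,f['pixels'][:,:,::-1])
E
python3 - <<'E'
from h import *
o=r.get_obs();print(o['clock'],o['tcp_pos'],o['orientation'],o['contact_force'],o['grip_width'],r.nose_length)
for c in('top','side'):
    f=imaging.grab_frame(c);save(f,c+'0.png');print(c,-np.array(f['R']).T@f['t'],f['fx'])
    for q in('blue_a','yellow_a','cover','bushing','tin'):
        for d in look_for(q,c): print(q,round(d['score'],2),world(f,d['xyz']).round(4),proj(f,world(f,d['xyz'])).round(0))
E
```

```text
0.0 [ 0.27547012 -0.61560891  0.24432829] [-3.07061573e+00 -6.55766233e-01  7.95180200e-04] [0.81229419 0.67119115 0.65872957] 0.08588283082045345 0.014
top [0.35854107 0.03161642 1.12967166] 349.1808163475307
blue_a 0.59 [0.6422 0.0658 0.0701] [[233. 141.]]
blue_a 0.53 [0.5387 0.0658 0.0532] [[232. 175.]]
yellow_a 0.59 [ 0.6386 -0.0441  0.0707] [[268. 143.]]
yellow_a 0.38 [0.6428 0.0657 0.071 ] [[233. 141.]]
cover 0.55 [ 0.5854 -0.0387  0.0528] [[266. 161.]]
side [-0.07634948  0.96340522  1.40781021] 490.7212588934141
blue_a 0.45 [0.5392 0.0638 0.057 ] [[241. 192.]]
blue_a 0.43 [0.6418 0.0661 0.0704] [[216. 179.]]
yellow_a 0.47 [ 0.5383 -0.152   0.0749] [[272. 151.]]
yellow_a 0.46 [ 0.6371 -0.0385  0.0746] [[233. 160.]]
cover 0.65 [0.5753 0.004  0.0523] [[242. 178.]]
tin 0.44 [ 0.5929 -0.091   0.0862] [[251. 154.]]
```

Run:
```python
import cv2,numpy as np
a=cv2.imread('pics/top0.png')[90:250,170:370];b=cv2.imread('pics/side0.png')[90:250,150:350]
cv2.imwrite('pics/c0.png',np.vstack([cv2.resize(x,(740,592)) for x in (a,)]))
cv2.imwrite('pics/c1.png',cv2.resize(b,(740,592)))
```

```text
(no output)
```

View pics/c0.png

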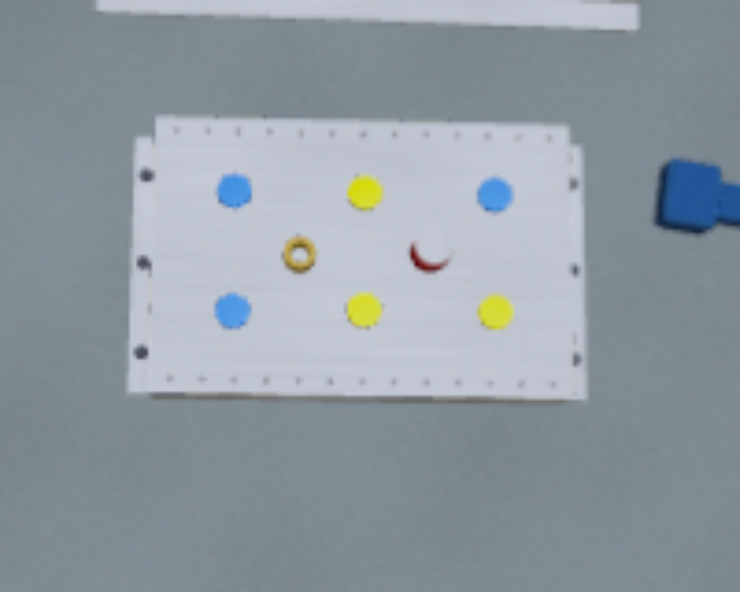

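View pics/c1.png

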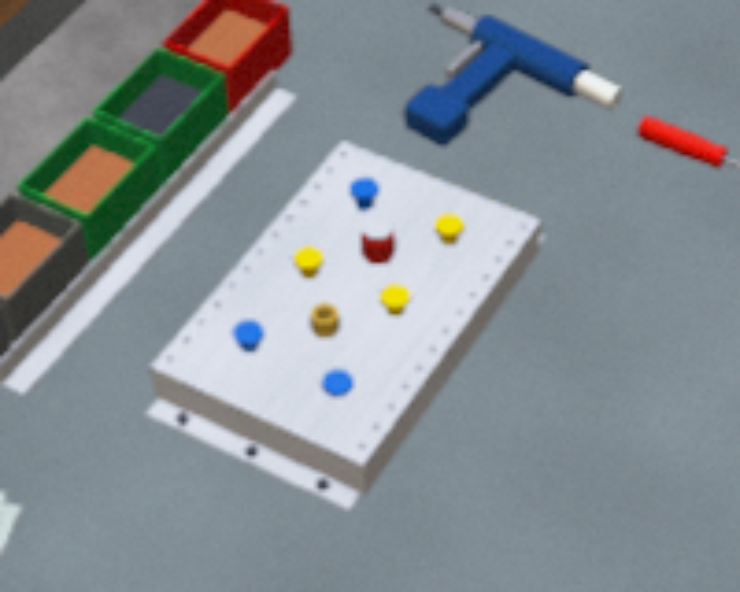

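The top crop shows blue heads at full-frame pixels (233,141), (304,142) and (233,174). The side crop shows shanks under the first two, and the third (near-left, side px (241,193)) lies flat. So the two far-row corner plugs need pressing.

Run:
```python
from h import *
from scipy.spatial.transform import Rotation as Ro
cs={}
for c in('top','side'):
    f=imaging.grab_frame(c);hsv=cv2.cvtColor(f['pixels'],cv2.COLOR_RGB2HSV)
    for n,lo,hi in(('blue',(95,120,150),(120,255,255)),('yel',(25,150,130),(35,255,255))):
        _,_,st,ce=cv2.connectedComponentsWithStats(cv2.inRange(hsv,lo,hi))
        for s,p in zip(st[1:],ce[1:]):
            P=atz(f,[p],.072)[0]
            if 20<s[4]<200 and .45<P[0]<.7 and abs(P[1])<.25: print(c,n,s[2:],p.round(1),P.round(4),'z=.055:',atz(f,[p],.055)[0].round(4))
o=r.get_obs();R=Ro.from_rotvec(o['orientation']).as_matrix();print(R.round(4),o['tcp_pos'],o['clock'])
for T in([.642,.066,.13],[.638,-.154,.13]): print(R.T@(np.array(T)-o['tcp_pos'])/.5)
```

```text
top blue [ 9  9 62] [233.  141.3] [0.6408 0.0663 0.072 ] z=.055: [0.6454 0.0669 0.055 ]
top blue [ 9  9 59] [303.3 142.3] [ 0.6448 -0.1536  0.072 ] z=.055: [ 0.6494 -0.1566  0.055 ]
top blue [10  9 63] [232.4 173.6] [0.5388 0.0649 0.072 ] z=.055: [0.5417 0.0654 0.055 ]
top yel [ 9  8 57] [268.1 141.6] [ 0.6433 -0.0431  0.072 ] z=.055: [ 0.6479 -0.0443  0.055 ]
top yel [ 9  8 59] [267.9 173.5] [ 0.5424 -0.0443  0.072 ] z=.055: [ 0.5454 -0.0456  0.055 ]
top yel [ 8  9 58] [303.4 174. ] [ 0.544  -0.1543  0.072 ] z=.055: [ 0.547  -0.1573  0.055 ]
side blue [ 7  6 33] [247.8 140.7] [ 0.6441 -0.1544  0.072 ] z=.055: [ 0.6533 -0.1686  0.055 ]
side blue [ 8  6 39] [216.7 179.5] [0.6394 0.0675 0.072 ] z=.055: [0.6486 0.0561 0.055 ]
side blue [ 8  7 40] [240.8 193. ] [0.5326 0.0768 0.072 ] z=.055: [0.5403 0.0656 0.055 ]
side yel [ 7  6 31] [270.9 150.5] [ 0.5426 -0.1539  0.072 ] z=.055: [ 0.5505 -0.1681  0.055 ]
side yel [ 7  6 32] [232.8 159.5] [ 0.6417 -0.0434  0.072 ] z=.055: [ 0.6509 -0.0562  0.055 ]
side yel [ 7  7 37] [256.1 170.2] [ 0.5403 -0.0414  0.072 ] z=.055: [ 0.5481 -0.0541  0.055 ]
[[ 0.9128  0.4085  0.    ]
 [ 0.4085 -0.9128 -0.    ]
 [-0.      0.     -1.    ]] [ 0.27572153 -0.61613534  0.24532999] 0.7
[ 1.22592258 -0.94604979  0.23061185]
[ 1.03889378 -0.5476979   0.23062915]
```

Emit:
carry_out --offset '[[0.1,-0.05,0],[0.2,-0.1,0],[0.29,-0.15,0],[0.38,-0.2,0],[0.47,-0.245,0],[0.56,-0.29,0],[0.65,-0.335,0],[0.74,-0.38,0]]' --turn '[[0,0,0],[0,0,0],[0,0,0],[0,0,0],[0,0,0],[0,0,0],[0,0,0],[0,0,0]]' --hand 1

```text
clock: 1.5
tcp_pos: [0.5268, -0.3023, 0.2457]
orientation: [3.072, 0.656, 0.001]
contact_force: [0.1, -0.1, 0.2]
grip_width: -0.0
```

```bash
cat > g.py <<'E'
import sys,numpy as np
from bench import r
from scipy.spatial.transform import Rotation as Ro
o=r.get_obs();R=Ro.from_rotvec(o['orientation']).as_matrix()
T=np.array([float(x) for x in sys.argv[1:4]])
print(o['clock'],o['tcp_pos'].round(4),R[:,2].round(3),o['contact_force'].round(2),o['grip_width'],(R.T@(T-o['tcp_pos'])/.5).round(4))
E
python3 g.py .6445 -.154 .13
```

```text
1.5 [ 0.5268 -0.3023  0.2457] [ 0.001 -0.    -1.   ] [ 0.09 -0.12  0.16] -3.8260538469394666e-05 [ 0.3359 -0.1748  0.2314]
```

Emit:
carry_out --offset '[[0.09,-0.045,0],[0.18,-0.09,0],[0.27,-0.14,0],[0.31,-0.162,0.08],[0.31,-0.162,0.16],[0.31,-0.162,0.22],[0.31,-0.162,0.22],[0.31,-0.162,0.22]]' --turn '[[0,0,0],[0,0,0],[0,0,0],[0,0,0],[0,0,0],[0,0,0],[0,0,0],[0,0,0]]'

```text
clock: 2.3
tcp_pos: [0.6343, -0.167, 0.1358]
orientation: [3.072, 0.656, -0.0]
contact_force: [0.0, -0.6, 0.9]
grip_width: 0.0003
```

```bash
python3 g.py .6445 -.154 .09
python3 - <<'E'
from h import *
a=[]
for c,w in(('top',(270,110)),('side',(200,90))):
    f=imaging.grab_frame(c); u,v=w; a.append(cv2.resize(f['pixels'][v:v+80,u:u+80,::-1],(390,390)))
cv2.imwrite('pics/d0.png',np.hstack(a))
E
```

```text
2.3 [ 0.6343 -0.167   0.1358] [-0. -0. -1.] [ 0.04 -0.64  0.91] 0.0002916364306122817 [ 0.0293 -0.0153  0.0915]
```

View pics/d0.png

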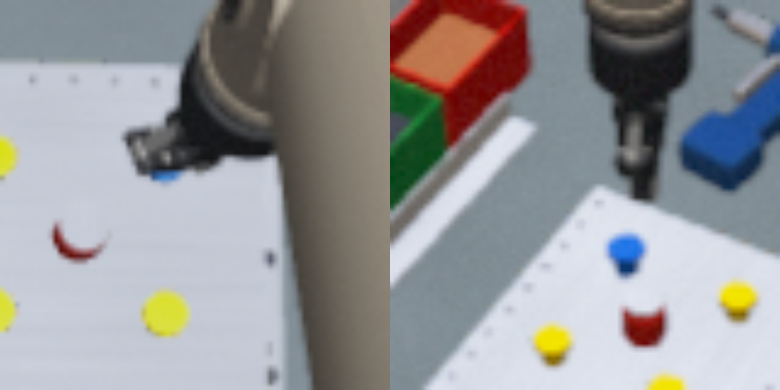

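The hand hangs clear above and slightly short of the plug (side crop: fingertips at ~(640,190), plug at (627,245)). I'll correct sideways and lower to just above the head.

Emit:
carry_out --offset '[[0.029,-0.015,0],[0.029,-0.015,0.03],[0.029,-0.015,0.06],[0.029,-0.015,0.08],[0.029,-0.015,0.08],[0.029,-0.015,0.08]]' --turn '[[0,0,0],[0,0,0],[0,0,0],[0,0,0],[0,0,0],[0,0,0]]'

```text
clock: 3.0
tcp_pos: [0.6438, -0.1542, 0.0946]
orientation: [-3.072, -0.655, 0.002]
contact_force: [0.1, 0.2, 1.0]
grip_width: 0.0003
```

```bash
python3 g.py .6445 -.154 .069
python3 - <<'E'
from h import *
a=[]
for c,w in(('top',(270,110)),('side',(210,100))):
    f=imaging.grab_frame(c); u,v=w; a.append(cv2.resize(f['pixels'][v:v+64,u:u+64,::-1],(390,390)))
cv2.imwrite('pics/d1.png',np.hstack(a))
E
```

```text
3.0 [ 0.6438 -0.1542  0.0946] [-0.001  0.    -1.   ] [0.1  0.17 1.  ] 0.0003248515424601385 [0.0015 0.0002 0.0512]
```

View pics/d1.png

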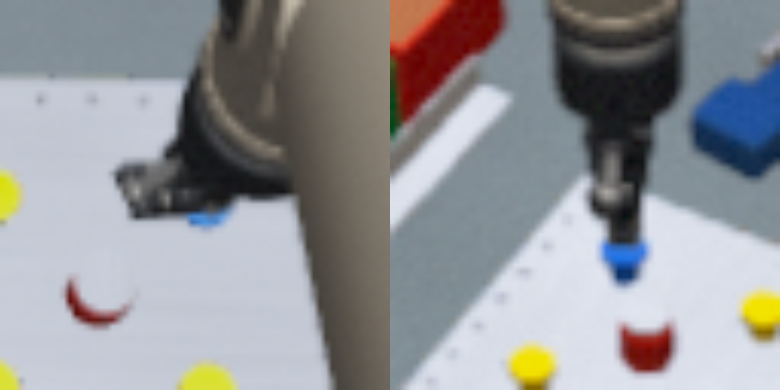

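Fingertips sit centred over the blue head. Pressing slowly.

Emit:
carry_out --offset '[[0,0,0.006],[0,0,0.012],[0,0,0.018],[0,0,0.024],[0,0,0.028],[0,0,0.032],[0,0,0.036],[0,0,0.04]]' --turn '[[0,0,0],[0,0,0],[0,0,0],[0,0,0],[0,0,0],[0,0,0],[0,0,0],[0,0,0]]'

```text
clock: 3.9
tcp_pos: [0.6445, -0.154, 0.0753]
orientation: [3.072, 0.656, 0.001]
contact_force: [-0.1, -0.7, 4.9]
grip_width: -0.0001
```

Emit:
carry_out --offset '[[0,0,0.004],[0,0,0.007],[0,0,0.009],[0,0,0.011],[0,0,0.011]]' --turn '[[0,0,0],[0,0,0],[0,0,0],[0,0,0],[0,0,0]]'

```text
clock: 4.4
tcp_pos: [0.6445, -0.154, 0.0697]
orientation: [3.072, 0.656, 0.001]
contact_force: [0.9, -0.2, 2.1]
grip_width: -0.0001
```

Emit:
carry_out --offset '[[0,0,0.001],[0,0,0.002],[0,0,0.002]]' --turn '[[0,0,0],[0,0,0],[0,0,0]]'

```text
clock: 4.7
tcp_pos: [0.6445, -0.154, 0.0692]
orientation: [3.072, 0.656, 0.001]
contact_force: [1.2, -0.4, 4.7]
grip_width: -0.0001
```

Emit:
carry_out --offset '[[0,0,0.001],[0,0,0.002],[0,0,0.002]]' --turn '[[0,0,0],[0,0,0],[0,0,0]]'

```text
clock: 5.0
tcp_pos: [0.6445, -0.154, 0.0691]
orientation: [3.072, 0.656, 0.001]
contact_force: [-2.5, 0.2, 11.9]
grip_width: 0.0003
```

Force rose to 12 N with no further motion, so this plug is hard home. Lifting and crossing to the other one.

Emit:
carry_out --offset '[[0,0,-0.05],[0,0,-0.11],[0,0,-0.17],[0.035,-0.08,-0.17],[0.07,-0.165,-0.17],[0.105,-0.25,-0.17],[0.14,-0.33,-0.17],[0.172,-0.407,-0.17]]' --turn '[[0,0,0],[0,0,0],[0,0,0],[0,0,0],[0,0,0],[0,0,0],[0,0,0],[0,0,0]]'

```text
clock: 5.8
tcp_pos: [0.6383, 0.0692, 0.1519]
orientation: [-3.071, -0.657, 0.004]
contact_force: [1.5, 0.1, -0.1]
grip_width: -0.0002
```

```bash
python3 g.py .640 .067 .095
```

```text
5.8 [0.6383 0.0692 0.1519] [-0.002  0.    -1.   ] [ 1.52  0.15 -0.13] -0.00020416601473313646 [0.0016 0.0055 0.1139]
```

Emit:
carry_out --offset '[[0,0,0],[0,0,0.04],[0,0,0.08],[0,0,0.105],[0,0,0.11],[0,0,0.11]]' --turn '[[0,0,0],[0,0,0],[0,0,0],[0,0,0],[0,0,0],[0,0,0]]'

```text
clock: 6.4
tcp_pos: [0.6393, 0.0667, 0.0974]
orientation: [-3.072, -0.656, 0.002]
contact_force: [0.0, -0.8, -0.1]
grip_width: 0.0002
```

```bash
python3 g.py .640 .067 .069
python3 - <<'E'
from h import *
a=[]
for c,w in(('top',(200,110)),('side',(185,145))):
    f=imaging.grab_frame(c); u,v=w; a.append(cv2.resize(f['pixels'][v:v+64,u:u+64,::-1],(390,390)))
cv2.imwrite('pics/d2.png',np.hstack(a))
E
```

```text
6.4 [0.6393 0.0667 0.0974] [-0.001 -0.    -1.   ] [ 0.04 -0.79 -0.07] 0.00016556825578702134 [ 0.0016 -0.      0.0567]
```

View pics/d2.png

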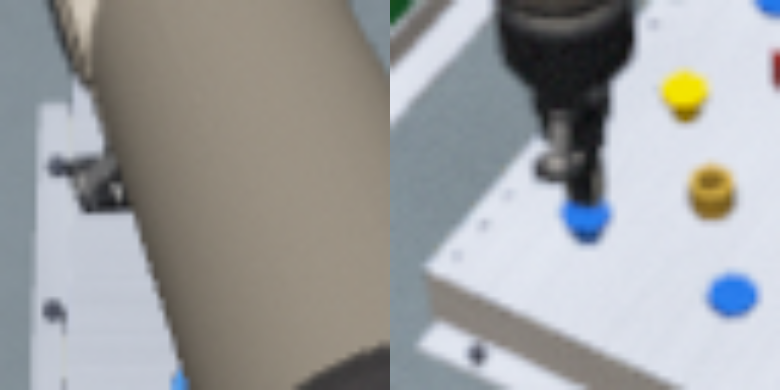

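The side crop shows the fingertips centred over the blue head at (585,215), with pins and bushing well clear.

Emit:
carry_out --offset '[[0,0,0.006],[0,0,0.012],[0,0,0.018],[0,0,0.024],[0,0,0.03],[0,0,0.035],[0,0,0.04],[0,0,0.044]]' --turn '[[0,0,0],[0,0,0],[0,0,0],[0,0,0],[0,0,0],[0,0,0],[0,0,0],[0,0,0]]'

```text
clock: 7.3
tcp_pos: [0.6397, 0.067, 0.0758]
orientation: [3.072, 0.656, 0.0]
contact_force: [-1.3, 0.2, 4.0]
grip_width: -0.0001
```

Emit:
carry_out --offset '[[0,0,0.003],[0,0,0.006],[0,0,0.008],[0,0,0.01],[0,0,0.01]]' --turn '[[0,0,0],[0,0,0],[0,0,0],[0,0,0],[0,0,0]]'

```text
clock: 7.8
tcp_pos: [0.6397, 0.067, 0.0706]
orientation: [-3.072, -0.656, -0.0]
contact_force: [-0.4, -0.0, 2.6]
grip_width: 0.0005
```

Emit:
carry_out --offset '[[0,0,0.001],[0,0,0.002],[0,0,0.003],[0,0,0.004],[0,0,0.004]]' --turn '[[0,0,0],[0,0,0],[0,0,0],[0,0,0],[0,0,0]]'

```text
clock: 8.3
tcp_pos: [0.6397, 0.067, 0.0691]
orientation: [3.072, 0.656, -0.0]
contact_force: [-2.4, -0.8, 6.3]
grip_width: -0.0
```

Emit:
carry_out --offset '[[0,0,0.001],[0,0,0.002],[0,0,0.002]]' --turn '[[0,0,0],[0,0,0],[0,0,0]]'

```text
clock: 8.6
tcp_pos: [0.6397, 0.067, 0.0691]
orientation: [3.072, 0.656, 0.0]
contact_force: [-4.9, -0.9, 14.1]
grip_width: 0.0002
```

Hard stop again, at 14 N and the same height. Withdrawing up and away over the cover's right end.

Emit:
carry_out --offset '[[0,0,-0.05],[0,0,-0.12],[0,0,-0.2],[0,0,-0.3],[-0.04,0.08,-0.35],[-0.08,0.16,-0.35],[-0.12,0.24,-0.35],[-0.16,0.32,-0.35]]' --turn '[[0,0,0],[0,0,0],[0,0,0],[0,0,0],[0,0,0],[0,0,0],[0,0,0],[0,0,0]]'

```text
clock: 9.4
tcp_pos: [0.6318, -0.1135, 0.2428]
orientation: [3.072, 0.656, 0.001]
contact_force: [0.4, -0.6, -0.2]
grip_width: 0.0001
```

Emit:
carry_out --offset '[[-0.07,0.07,0],[-0.14,0.14,0],[-0.21,0.21,0],[-0.28,0.28,0],[-0.35,0.32,0],[-0.42,0.34,0],[-0.42,0.34,0],[-0.42,0.34,0]]' --turn '[[0,0,0],[0,0,0],[0,0,0],[0,0,0],[0,0,0],[0,0,0],[0,0,0],[0,0,0]]'

```text
clock: 10.2
tcp_pos: [0.5092, -0.3534, 0.2425]
orientation: [-3.073, -0.653, -0.0]
contact_force: [-0.9, 0.2, -1.2]
grip_width: 0.0004
```

Run:
```python
from h import *
a=[]
for c in('top','side'):
    f=imaging.grab_frame(c);hsv=cv2.cvtColor(f['pixels'],cv2.COLOR_RGB2HSV)
    u,v=(180,100) if c=='top' else (180,105)
    a.append(cv2.resize(f['pixels'][v:v+110,u:u+140,::-1],(400,314),interpolation=cv2.INTER_CUBIC))
    for n,lo,hi,z in(('blue',(95,120,150),(120,255,255),.055),('yel',(25,150,130),(35,255,255),.072)):
        _,_,st,ce=cv2.connectedComponentsWithStats(cv2.inRange(hsv,lo,hi))
        for s,p in zip(st[1:],ce[1:]):
            P=atz(f,[p],z)[0]
            if 15<s[4]<200 and .45<P[0]<.7 and abs(P[1])<.25: print(c,n,p.round(1),P.round(4))
cv2.imwrite('pics/e.png',np.hstack(a));o=r.get_obs();print(o['clock'],o['tcp_pos'],o['contact_force'])
```

```text
top blue [233.1 142.5] [0.6414 0.0665 0.055 ]
top blue [302.2 143.8] [ 0.6444 -0.1529  0.055 ]
top blue [232.3 173.6] [0.5418 0.0656 0.055 ]
top yel [268.1 141.6] [ 0.6433 -0.0431  0.072 ]
top yel [267.9 173.5] [ 0.5424 -0.0443  0.072 ]
top yel [303.4 174. ] [ 0.544  -0.1543  0.072 ]
side blue [248.1 144.2] [ 0.643  -0.1532  0.055 ]
side blue [217.1 182.4] [0.6399 0.0669 0.055 ]
side blue [240.8 193. ] [0.5403 0.0656 0.055 ]
side yel [270.9 150.5] [ 0.5425 -0.1535  0.072 ]
side yel [232.8 159.6] [ 0.6417 -0.043   0.072 ]
side yel [256.2 170.1] [ 0.5402 -0.0417  0.072 ]
10.3 [ 0.51089344 -0.351365    0.24261157] [-0.64310686  0.19318385  1.13734136]
```

View pics/e.png

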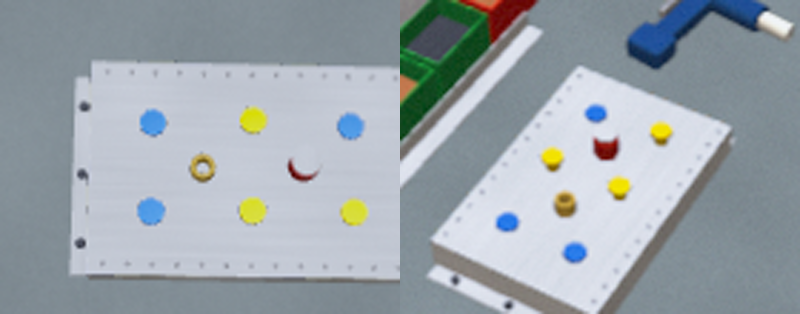

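All three blue heads lie flat on the sheet. The yellow pins still show their shanks, and the bushing and can are in place.

```bash
python3 -c "
from bench import r
print(r.hand_in())"
```

```text
the job is handed in; nothing more can be done
None
```

I pressed both proud blue plugs, at about (0.645, -0.154) and (0.640, 0.067), home with the closed fingertips. I then took the hand away and handed the job in at about 10.3 s; it reported no verdict.

- **Pressing:** each plug slid at about 4–5 N and then stopped hard. The readings at the stop were 12 N and 14 N, with the fingertips about 55 mm above the bench both times.
- **Blue plugs:** in the last pictures, both cameras agree to within 2 mm on all three blue heads at 55 mm height.
- **Yellow pins:** their image positions are within 0.1 px of the start in both cameras.
- **Loose things:** the bushing, can and plug gun look unmoved in the pictures. The bin, screwdriver and tape measure were outside the final crop and I did not check them; the hand never came near the bench.

No check failed or disagreed.

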